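# Set the fume damper and bring the torch to the pendant

### The arm

A 6-joint arm with a two-finger parallel gripper is mounted at the origin on the work surface. World frame = base frame: x ahead of the robot, y to its left, z up, the work surface at z = 0. Lengths are in m, angles in rad, forces in N, time in s.
With the tool pointing down it reaches from about 0.35 to 1 m from the base axis. Payload 7.1 kg.
Tool frame: the origin (TCP) lies at the very end of the fingers, on their centre line; the grasp point (between the pads) lies r.grip_point_offset behind it (r.grip_point_offset is the distance from the TCP to the grasp point, in m); z points along the fingers, y is the line along which they close (so a half turn about z gives the same grasp; the last joint's range is limited). The gripper opens to 85 mm and grips with 20 to 120 N. Pads are 22 mm wide; open, the fingers measure 114 mm over their backs; the gripper's body (76 mm by 85 mm) begins 54 mm behind the grasp point. The pads swing forward as they close: fully open they stand 13 mm farther back than shut.
Start: joints at [1.084, 0.423, 1.63, -0, 1.089, -0.019], TCP at [0.282, 0.558, 0.231] pointing down, gripper open.
Joint ranges: [-3, 3], [-0.9, 2.11], [0.09, 2.58], [-1.31, 4.45], [0.11, 2.69], [-2.54, 2.54]. Speed limits (rad/s): [2.39, 2.39, 3.01, 3.14, 3.14, 3.14].

### API

Orientations are given as a rotation vector (axis times angle).
In Python, from rig import r gives the robot as it stands.
- The arm moves only by the tool move_arm, never from a script. Its argument "plan" is a list of rows, each an object of numbers: "grip": the finger opening in m, from 0 to 0.0854; "x", "y", "z": the shift along the tool's x, y, z in m; "rx", "ry", "rz": the turn, a rotation vector about the tool's x, y, z in degrees. In form: [{"grip": .., "x": .., "y": .., "z": .., "rx": .., "ry": .., "rz": ..}, ...]. A call has 1 to 20 rows; each row is the pose to reach, as a shift and turn from the pose commanded when the call began, along the tool's axes at that moment; what a row does not reach only later rows make up. A row lasts 1/8 s, in which the tool goes at most 62.5 mm and 10.7 degrees, less where a joint would pass 70% of its speed; a pose out of reach is approached as far as the arm can. A call with a gripper value outside its range is refused whole. The fingers move at their own pace and stop on an object; the grip force is fixed at half the most. Time passes only in rows, so rows that repeat a pose let the fingers close. It gives the time, the measured TCP pose, the force, the opening and the grip force at its end, in the units of the state.
- r.state(): the state, without advancing time (a new reading comes with each control period).
- r.read_camera(name): name is "scene" or "top"; returns a dict with "pixels" (400x640x3 uint8, blue, green, red), "intrinsics" (3x3 intrinsics, pixels), "pose" (4x4, takes a point from camera to world coordinates). Camera axes: x right, y down, z forward; pixel columns grow to the right and rows downward; lengths in m; the calibration is good to about 2 mm. A picture is of the moment at which its call begins. There is no depth.
- r.close_job(): hands the job in; it is judged then, once.
The state is a dict: "t": time; "q": joint angles; "joint_vel": joint speeds; "tau": joint torques, N m; "tool_pos": TCP position; "orientation": TCP orientation; "ft_force": force on the tool from outside, world axes, zero at the start; "torque": the same for the moment, N m; "finger_gap": finger opening in m; "grip_force": force on a finger pad.
Only numpy, scipy, OpenCV 4.12 (cv2) and the standard library are available. Lean on these libraries where they do the work, as an engineer would, in place of code of your own. Each camera call takes 0.05 s, during which the arm holds its last target. There are 200 camera calls.

### The job

Get ready to solder the brass pendant on the soldering board: first turn the lever of the fume-duct damper to half open (45 degrees, the middle long mark), then draw the gas pencil torch up out of its stand. Slant it about 45 degrees, nozzle downwards, and finish while holding it still in the air like that, the nozzle pointing at the middle of the pendant from about 6 cm away. Do not touch the pendant or board with the torch, and leave the pendant, flux jar, quench bowl and file where they are.

Things in the scene. Friction and masses are not known exactly. Their poses are not given: they have to be found in the camera images.
- damper (a joint): angle of the damper lever: 0 = closed, lever square across the duct, pointing to the robot's side (the duct's own -x); 1.571 = fully open, lever in line with the duct, pointing to the bell mouth (the duct's own +y). It grows as the lever turns clockwise seen from above. It stays where it is left; stiff with about 0.12 N m of friction
- damper_axis (a point): point on the upright spindle of the damper at the height of the lever, above the top of the horizontal galvanised duct (80 mm outside diameter, its top 125 mm above the bench). Its axes are those of the fixed duct: y along the duct towards the bell mouth (mouth 150 mm across, 210 mm from the spindle), z up. A round dial plate (100 mm diameter, at 134 to 137 mm height) with long black marks at closed, 45 degrees and open lies under the lever
- damper_grip (a point): centre of the black rubber grip of the damper lever, 85 mm out from the spindle and 168 mm above the bench; the grip is 50 mm long (along its own x), 16 mm wide, 22 mm tall; its x axis points back to the spindle
- torch_handle (a point): centre of the free upper part of the torch's round black handle. The torch is a straight cordless gas pencil torch, 176 mm long, about 150 g; handle 24 mm diameter, reaching from 76 mm on the nozzle side of this point to 36 mm on the tail side; beyond it a thin brass neck and a steel burner 14 mm in diameter whose mouth is 140 mm from this point. z axis runs along the torch from nozzle to tail; it stands upright at the start, nozzle down
- torch_nozzle (a point): centre of the torch's burner mouth, its foremost end; axes as torch_handle
- torch_aim (a point): the point on the torch's own axis 60 mm in front of the burner mouth, where the hot part of the flame would be; axes as torch_handle
- torch: the torch as a solid; origin at the burner mouth, z axis from nozzle to tail
- stand: the fixed steel torch stand, origin on the bench below the sleeve's centre: base plate 130 x 100 mm, a side post (at its own +x, 55 mm) and an upright sleeve 36 mm outside, 28 mm inside diameter, whose rim is 114 mm above the bench. The handle's lower 30 mm sit loosely in the sleeve and rest on its stepped floor, 84 mm above the bench, through which neck and burner hang; the torch must rise 94 mm to come clear of the rim
- board: the fixed soldering board: white ceramic slab in a dark steel tray, 166 x 136 mm, top 20 mm above the bench; origin at the centre of its underside
- pendant_mid (a point): middle of the loose brass pendant lying on the board: a disc 38 mm in diameter and 4 mm thick with an upright bezel ring (20 mm diameter, 6 mm tall) in its middle; this point is at the centre of the disc's upper face
- pendant: the pendant as a solid; origin at the centre of its underside
- flux_jar: closed amber glass jar, 56 mm diameter, 65 mm tall, a bystander; origin at its underside
- quench_bowl: white ceramic bowl, 110 mm diameter, 50 mm tall, a bystander; origin at its underside
- file: flat hand file with a wooden handle lying on the bench, 185 mm long, 19 mm tall, a bystander; origin at its underside where handle and blade meet, x along the blade
Not all that is in view belongs to the job. There is more than one size of the pendant; the job needs the middle-sized.

How it is judged:
On the way, in this order (a step that is already met when the one before it is completed fails the run):
1. the damper lever stands still at half open (45 degrees, give or take 8) while the torch is still in its stand (value of joint damper between 0.645 and 0.925 rad and velocity of joint damper between -0.05 and 0.05 rad/s and distance of torch_nozzle from where it was at the start of the episode below 0.03 m), for 0.2 s.
2. the torch is drawn up out of the stand's sleeve by the gripper (height (world z) of torch_nozzle above 0.11 m and contact force between torch and the fingers above 0.5 N), for 0.1 s.
At the end, for the whole second after the job is handed in: The damper is still at 45 degrees (+-8); the torch is held still by the gripper, clear of stand, board and pendant, slanting 27 to 63 degrees from vertical with its nozzle downwards, and the point 60 mm in front of its nozzle lies within 30 mm of the middle of the pendant (value of joint damper between 0.645 and 0.925 rad and distance between torch_aim and pendant_mid below 0.03 m and angle between torch_nozzle's own z axis and vertical between 0.47 and 1.1 rad and height (world z) of torch_nozzle above 0.035 m and contact force between torch and the fingers above 1 N and contact force between torch and stand below 0.2 N and contact force between torch and board below 0.2 N and contact force between torch and pendant below 0.2 N and linear speed of torch below 0.03 m/s and angular speed of torch below 0.2 rad/s); the arm keeps its last pose, push and grip.
It fails at once if the pendant is shifted by more than 10 mm (distance of pendant from where it was at the start of the episode above 0.01 m).
It fails at once if the torch touches the pendant or the board (contact force between torch and pendant above 0.5 N or contact force between torch and board above 0.5 N).
It fails at once if the flux jar, quench bowl or file is shifted by more than 20 mm (distance of any of flux_jar, quench_bowl, file from where it was at the start of the episode above 0.02 m).
It also fails if it takes over 58 s, if anything falls off the work surface, if the arm or the gripper's body presses on something with over 40 N, if the wrist force passes 120 N, or if a joint passes its speed limit or range.

## Working session

There is one attempt and no reset: what is moved stays moved. The work goes in short steps, Python scripts to look and compute and a tool call to move; the robot and the scene stay as the last step left them, time stands still between calls to the robot, and variables do not carry over. Pictures are saved under pics/ and viewed, at most 10 in all, crops included, and the job is handed in when it is done.

Besides the shell and the picture viewer there is one more tool, called after "Emit:" as name(argument=value, ...) on one line, values as JSON. move_arm: Moves the arm, as the interface text tells. Its arguments: {"type":"object","properties":{"plan":{"type":"array"}},"required":["plan"]}

```bash
ls; mkdir -p pics; cat > h.py <<'E'
import numpy as np, cv2
from rig import r
from scipy.spatial.transform import Rotation as R
def shot(n,f):
    c=r.read_camera(n); cv2.imwrite('pics/'+f,c['pixels']); np.savez('pics/'+f+'.npz',**c); return c
def load(f): return np.load('pics/'+f+'.npz')
def ray(c,u,v):
    K=c['intrinsics'];T=c['pose']; d=T[:3,:3]@np.linalg.inv(K)@[u,v,1]; return T[:3,3],d/np.linalg.norm(d)
def plane(c,u,v,z):
    o,d=ray(c,u,v); return o+d*(z-o[2])/d[2]
def tri(c1,p1,c2,p2):
    o1,d1=ray(c1,*p1);o2,d2=ray(c2,*p2)
    A=np.stack([d1,-d2],1); s=np.linalg.lstsq(A,o2-o1,rcond=None)[0]
    a=o1+s[0]*d1;b=o2+s[1]*d2; return (a+b)/2,np.linalg.norm(a-b)
def proj(c,p):
    T=np.linalg.inv(c['pose']); q=c['intrinsics']@(T[:3,:3]@p+T[:3,3]); return q[:2]/q[2]
E
python3 - <<'E'
from h import *
a=shot('scene','s0.png');b=shot('top','t0.png')
print(a['pose'].round(3),b['pose'].round(3),r.state(),r.grip_point_offset)
E
```

```text
pics
[[-0.676  0.617 -0.402  0.967]
 [ 0.737  0.575 -0.356  0.346]
 [ 0.012 -0.537 -0.843  0.899]
 [ 0.     0.     0.     1.   ]] [[ 0.022 -0.994  0.104  0.487]
 [-1.    -0.021  0.01  -0.012]
 [-0.008 -0.104 -0.995  0.898]
 [ 0.     0.     0.     1.   ]] {'t': 0.1, 'q': array([ 1.08399557e+00,  4.23777432e-01,  1.63062541e+00, -2.92177203e-07,
        1.08862340e+00, -1.90121948e-02]), 'joint_vel': array([-0.00194918, -0.00050573, -0.00036032, -0.00019735, -0.00049957,
        0.00094002]), 'tau': array([ 3.22724527e-04, -5.58419824e+01, -2.82447445e+01, -4.21807511e-05,
        2.88769159e-03,  4.48051060e-05]), 'tool_pos': array([0.28156638, 0.5574123 , 0.23061066]), 'orientation': array([-7.28035659e-01, -3.05570149e+00,  2.18008465e-03]), 'ft_force': array([-0.35712881, -0.52585349, -0.7732262 ]), 'torque': array([-0.00016268,  0.01825832,  0.07720314]), 'grip_force': 0.0, 'finger_gap': 0.08537408022481831} 0.0187
```

View pics/s0.png

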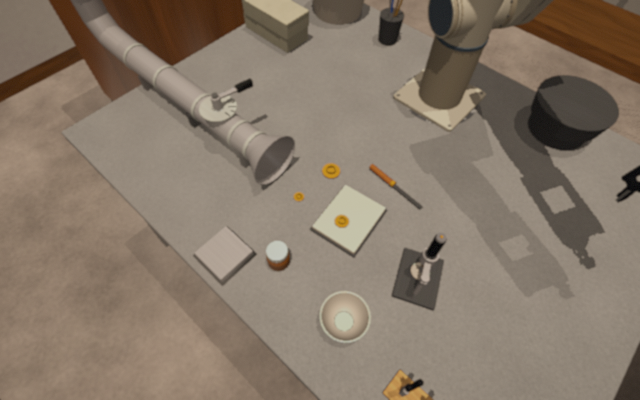

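View pics/t0.png

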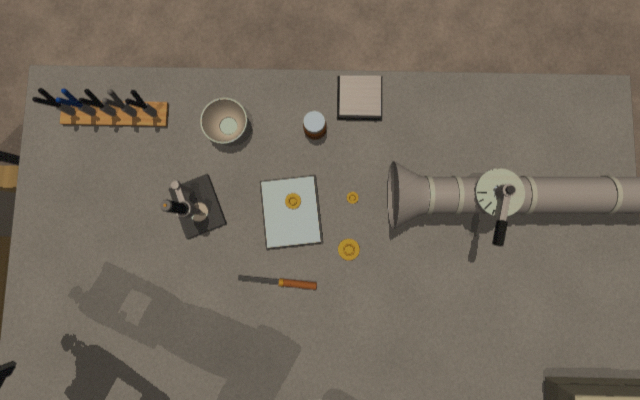

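Scene: duct upper left, with the damper lever's black grip at about (243,87). The board pendant is at (342,221) and the torch at (436,246). In the top view the grip is at about (500,233), the pendant at (293,201), and the torch tail at about (168,206).

```bash
python3 - <<'E'
from h import *
a=cv2.imread('pics/s0.png');b=cv2.imread('pics/t0.png')
def cr(i,x,y,w,h,s): return cv2.resize(i[y:y+h,x:x+w],(w*s,h*s),interpolation=cv2.INTER_CUBIC)
S=np.vstack([np.hstack([cr(a,190,70,80,60,5),cr(b,460,160,80,90,5)[:300*2][:300]]),np.hstack([cr(a,390,225,80,60,5),cr(b,150,170,80,60,5)])])
cv2.imwrite('pics/c0.png',S)
# colour masks
for n,i in (('s',a),('t',b)):
    hsv=cv2.cvtColor(i,cv2.COLOR_BGR2HSV)
    m=cv2.inRange(hsv,(10,150,90),(30,255,255))
    k,l,st,c=cv2.connectedComponentsWithStats(m)
    for j in range(1,k):
        if st[j,4]>25: print(n,'yel',st[j],c[j].round(1))
    m=cv2.inRange(hsv,(0,0,0),(180,255,45))
    k,l,st,c=cv2.connectedComponentsWithStats(m)
    for j in range(1,k):
        if 60<st[j,4]<1500: print(n,'blk',st[j],c[j].round(1))
E
```

```text
s yel [ 534    0  106   66 3761] [596.1  26. ]
s yel [322 164  18  14 198] [330.7 170.5]
s yel [370 165  25  22 151] [382.3 175.4]
s yel [294 193  10   8  64] [298.4 196.4]
s yel [335 216  13  11 114] [341.2 220.9]
s yel [269 255  20  13  71] [278.7 263.1]
s yel [387 377  26  21 146] [399.1 386.9]
s yel [419 394  12   6  41] [423.8 397.5]
s blk [430   0  22  35 650] [440.2  15.4]
s blk [379  18  22  27 413] [388.7  31.7]
s blk [437  38  25  13  66] [447.5  44.4]
s blk [540  77  22  11 125] [551.3  82. ]
s blk [237  80  15  12  95] [244.1  85.3]
s blk [618 167  22  34 322] [630.9 182.8]
s blk [427 239  16  19 156] [433.6 248.7]
s blk [405 380  17  11  81] [413.4 385.1]
t yel [347 192  11  11 101] [352.  197.2]
t yel [286 194  14  14 167] [292.5 200.6]
t yel [338 239  21  21 353] [348.3 249.1]
t yel [279 279  37  10 242] [296.9 283.6]
t blk [ 33  89  72  19 462] [ 69.1 100.1]
t blk [126  91  21  18 157] [136.3 100.6]
t blk [106  93  19  15 102] [115.8 101.3]
t blk [337 115  45   6 122] [358.2 118.2]
t blk [  0 151  19  13 169] [  8.7 157.5]
t blk [168 201  20  13 175] [178.2 207.6]
t blk [194 219  15  15 121] [201.6 225.8]
t blk [493 220  14  26 254] [499.3 232.3]
t blk [  0 362  15  25 157] [  5.4 372.3]
```

View pics/c0.png

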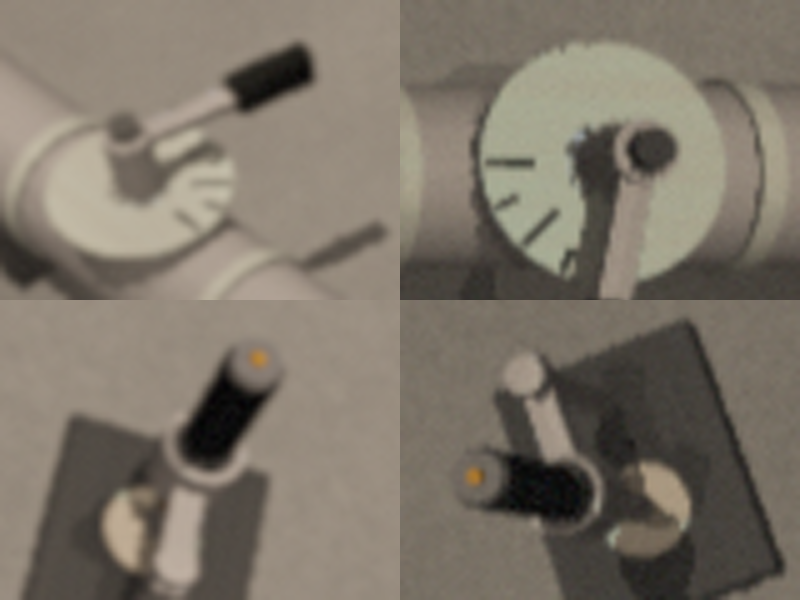

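The crops show the lever with spindle top at scene (215,95) and top view (510,190). The torch tail cap's orange centre is at scene (441.8,236.4) and top view (164.8,205.4), with the sleeve rim at about (431,258) and (182,209).

```bash
python3 - <<'E'
from h import *
a=load('s0.png');b=load('t0.png')
def t(n,p,q): x,e=tri(a,p,b,q); print(n,x.round(4),'gap',e.round(4)); return x
g=t('grip',(244.3,85.4),(499.6,232.4)); s=t('spindle top',(215,95.4),(510,190))
t('tail',(441.8,236.4),(164.8,205.4)); t('rim',(431,258),(182,209))
p=t('pendant',(341.2,220.9),(292.5,200.6)); print(plane(a,341.2,220.9,.027),plane(b,292.5,200.6,.027))
print('tail@.22',plane(a,441.8,236.4,.226),plane(b,164.8,205.4,.226),plane(a,431,258,.114),plane(b,182,209,.114))
print('dial centre',plane(b,500,192,.137), plane(a,218,109,.137))
# stand post and duct axis
print('post', [plane(b,174.5,184.5,z) for z in (.1,.15)], 'duct axis', plane(b,545,194,.125),plane(b,445,195,.125))
print('jar',plane(b,315,120,.065),'bowl',plane(b,224,121,.05),'file',plane(b,242,278,.01),plane(b,316,287,.01))
st=r.state(); M=R.from_rotvec(st['orientation']).as_matrix(); print(M.round(3))
E
```

```text
grip [ 0.5033 -0.3379  0.172 ] gap 0.0016
spindle top [ 0.5847 -0.3567  0.1801] gap 0.0004
tail [0.5392 0.297  0.1962] gap 0.0022
rim [0.5401 0.3023 0.0978] gap 0.001
pendant [0.5705 0.0738 0.0234] gap 0.0
[0.57215034 0.07490521 0.027     ] [0.57016452 0.0734688  0.027     ]
tail@.22 [0.55658073 0.29985451 0.226     ] [0.53754695 0.2829595  0.226     ] [0.54833738 0.30358008 0.114     ] [0.53924392 0.29553754 0.114     ]
dial centre [ 0.58613494 -0.35729662  0.137     ] [ 0.58897276 -0.35294218  0.137     ]
post [array([0.59240542, 0.32039816, 0.1       ]), array([0.58578459, 0.2995744 , 0.15      ])] duct axis [ 0.58551709 -0.45475535  0.125     ] [ 0.57908258 -0.24980635  0.125     ]
jar [0.75147899 0.02437029 0.065     ] bowl [0.7497107  0.23573003 0.05      ] file [0.38885777 0.18675769 0.01      ] [0.37234242 0.01450106 0.01      ]
[[-0.893  0.451 -0.001]
 [ 0.451  0.893 -0.001]
 [ 0.    -0.001 -1.   ]]
```

```bash
cat >> h.py <<'E'
def rel(p,M):
    "shift (mm) and turn (deg) in tool axes from the present pose to TCP p, rotation M"
    s=r.state(); A=R.from_rotvec(s['orientation']).as_matrix()
    print('shift',(A.T@(np.array(p)-s['tool_pos'])).round(4),'rot',np.degrees(R.from_matrix(A.T@M).as_rotvec()).round(2),'q',s['q'].round(2))
def down(ang):
    "tool down, tool x at world angle ang (deg)"
    c,s=np.cos(np.radians(ang)),np.sin(np.radians(ang)); return np.array([[c,s,0],[s,-c,0],[0,0,-1.]])
E
python3 - <<'E'
from h import *
rel([.503,-.338,.26],down(166.9))
E
```

```text
shift [-0.6014 -0.6994 -0.0284] rot [-8.00e-02 -1.00e-02 -1.37e+01] q [ 1.08  0.42  1.63 -0.    1.09 -0.02]
```

Emit:
move_arm(plan=[{"grip": 0.085, "z": -0.06}, {"grip": 0.05, "x": -0.3, "y": -0.35, "z": -0.06}, {"grip": 0.05, "x": -0.6, "y": -0.7, "z": -0.03, "rz": -13.7}, {"grip": 0.05, "x": -0.6, "y": -0.7, "z": -0.03, "rz": -13.7}, {"grip": 0.05, "x": -0.6, "y": -0.7, "z": -0.03, "rz": -13.7}, {"grip": 0.05, "x": -0.6, "y": -0.7, "z": -0.03, "rz": -13.7}, {"grip": 0.05, "x": -0.6, "y": -0.7, "z": -0.03, "rz": -13.7}, {"grip": 0.05, "x": -0.6, "y": -0.7, "z": -0.03, "rz": -13.7}, {"grip": 0.05, "x": -0.6, "y": -0.7, "z": -0.03, "rz": -13.7}, {"grip": 0.05, "x": -0.6, "y": -0.7, "z": -0.03, "rz": -13.7}, {"grip": 0.05, "x": -0.6, "y": -0.7, "z": -0.03, "rz": -13.7}, {"grip": 0.05, "x": -0.6, "y": -0.7, "z": -0.03, "rz": -13.7}, {"grip": 0.05, "x": -0.6, "y": -0.7, "z": -0.03, "rz": -13.7}, {"grip": 0.05, "x": -0.6, "y": -0.7, "z": -0.03, "rz": -13.7}, {"grip": 0.05, "x": -0.6, "y": -0.7, "z": -0.03, "rz": -13.7}, {"grip": 0.05, "x": -0.6, "y": -0.7, "z": -0.03, "rz": -13.7}, {"grip": 0.05, "x": -0.6, "y": -0.7, "z": -0.03, "rz": -13.7}, {"grip": 0.05, "x": -0.6, "y": -0.7, "z": -0.03, "rz": -13.7}, {"grip": 0.05, "x": -0.6, "y": -0.7, "z": -0.03, "rz": -13.7}, {"grip": 0.05, "x": -0.6, "y": -0.7, "z": -0.03, "rz": -13.7}])

```text
validation failed for argument at $.pl...
```

Emit:
move_arm(plan=[{"grip": 0.05, "x": 0.0, "y": 0.0, "z": -0.06, "rx": 0.0, "ry": 0.0, "rz": 0.0}, {"grip": 0.05, "x": -0.3, "y": -0.35, "z": -0.06, "rx": 0.0, "ry": 0.0, "rz": 0.0}])

```text
t: 0.35
tool_pos: [0.298, 0.5014, 0.2956]
orientation: [0.723, 3.054, 0.015]
ft_force: [0.9, -0.4, -0.1]
finger_gap: 0.0513
grip_force: 0.0
```

```bash
python3 - <<'E'
from h import *
rel([.503,-.338,.26],down(166.9))
E
```

```text
shift [-0.5593 -0.6589  0.0295] rot [  0.55   0.1  -13.52] q [ 1.01  0.29  1.67  0.    1.17 -0.09]
```

Emit:
move_arm(plan=[{"grip": 0.05, "x": -0.56, "y": -0.66, "z": 0.03, "rx": 0, "ry": 0, "rz": -13.5}, {"grip": 0.05, "x": -0.56, "y": -0.66, "z": 0.03, "rx": 0, "ry": 0, "rz": -13.5}, {"grip": 0.05, "x": -0.56, "y": -0.66, "z": 0.03, "rx": 0, "ry": 0, "rz": -13.5}, {"grip": 0.05, "x": -0.56, "y": -0.66, "z": 0.03, "rx": 0, "ry": 0, "rz": -13.5}, {"grip": 0.05, "x": -0.56, "y": -0.66, "z": 0.03, "rx": 0, "ry": 0, "rz": -13.5}, {"grip": 0.05, "x": -0.56, "y": -0.66, "z": 0.03, "rx": 0, "ry": 0, "rz": -13.5}, {"grip": 0.05, "x": -0.56, "y": -0.66, "z": 0.03, "rx": 0, "ry": 0, "rz": -13.5}, {"grip": 0.05, "x": -0.56, "y": -0.66, "z": 0.03, "rx": 0, "ry": 0, "rz": -13.5}, {"grip": 0.05, "x": -0.56, "y": -0.66, "z": 0.03, "rx": 0, "ry": 0, "rz": -13.5}, {"grip": 0.05, "x": -0.56, "y": -0.66, "z": 0.03, "rx": 0, "ry": 0, "rz": -13.5}, {"grip": 0.05, "x": -0.56, "y": -0.66, "z": 0.03, "rx": 0, "ry": 0, "rz": -13.5}, {"grip": 0.05, "x": -0.56, "y": -0.66, "z": 0.03, "rx": 0, "ry": 0, "rz": -13.5}, {"grip": 0.05, "x": -0.56, "y": -0.66, "z": 0.03, "rx": 0, "ry": 0, "rz": -13.5}, {"grip": 0.05, "x": -0.56, "y": -0.66, "z": 0.03, "rx": 0, "ry": 0, "rz": -13.5}, {"grip": 0.05, "x": -0.56, "y": -0.66, "z": 0.03, "rx": 0, "ry": 0, "rz": -13.5}, {"grip": 0.05, "x": -0.56, "y": -0.66, "z": 0.03, "rx": 0, "ry": 0, "rz": -13.5}, {"grip": 0.05, "x": -0.56, "y": -0.66, "z": 0.03, "rx": 0, "ry": 0, "rz": -13.5}, {"grip": 0.05, "x": -0.56, "y": -0.66, "z": 0.03, "rx": 0, "ry": 0, "rz": -13.5}])

```text
t: 2.6
tool_pos: [0.499, -0.3434, 0.2616]
orientation: [0.362, 3.121, -0.0]
ft_force: [0.3, 1.1, 0.5]
finger_gap: 0.0497
grip_force: 0.0
```

```bash
python3 - <<'E'
from h import *
rel([.503,-.338,.151],down(166.9))
shot('scene','s1.png')
c=load('s1.png')
print(r.state()['tool_pos'],proj(c,r.state()['tool_pos']))
E
```

```text
shift [-0.0027  0.0062  0.1106] rot [-0.    0.01 -0.13] q [-0.62  0.36  1.65  0.    1.13 -1.96]
[ 0.49904182 -0.34354624  0.26166771] [238.37701588  55.5065249 ]
```

Emit:
move_arm(plan=[{"grip": 0.05, "x": -0.003, "y": 0.006, "z": 0.03, "rx": 0, "ry": 0, "rz": 0}, {"grip": 0.05, "x": -0.003, "y": 0.006, "z": 0.07, "rx": 0, "ry": 0, "rz": 0}, {"grip": 0.05, "x": -0.003, "y": 0.006, "z": 0.095, "rx": 0, "ry": 0, "rz": 0}, {"grip": 0.05, "x": -0.003, "y": 0.006, "z": 0.11, "rx": 0, "ry": 0, "rz": 0}, {"grip": 0.05, "x": -0.003, "y": 0.006, "z": 0.11, "rx": 0, "ry": 0, "rz": 0}, {"grip": 0.005, "x": -0.003, "y": 0.006, "z": 0.11, "rx": 0, "ry": 0, "rz": 0}, {"grip": 0.005, "x": -0.003, "y": 0.006, "z": 0.11, "rx": 0, "ry": 0, "rz": 0}, {"grip": 0.005, "x": -0.003, "y": 0.006, "z": 0.11, "rx": 0, "ry": 0, "rz": 0}, {"grip": 0.005, "x": -0.003, "y": 0.006, "z": 0.11, "rx": 0, "ry": 0, "rz": 0}])

```text
t: 3.78
tool_pos: [0.5039, -0.3397, 0.1527]
orientation: [0.363, 3.119, -0.001]
ft_force: [-0.9, 0.2, 6.8]
finger_gap: 0.015
grip_force: 58.8
```

```bash
python3 - <<'E'
from h import *
s=r.state(); print(s['tool_pos'],s['ft_force'],s['grip_force'],s['finger_gap'])
sp=np.array([.586,-.3565]); g=s['tool_pos'][:2]-sp; print(np.linalg.norm(g), 180-np.degrees(np.arctan2(g[1],g[0])))
M=R.from_rotvec(s['orientation']).as_matrix(); print('toolx',np.degrees(np.arctan2(M[1,0],M[0,0])))
for d in (5,10,15,20,25,30):
    c=R.from_euler('z',-d,degrees=True).as_matrix()
    p=np.r_[sp+c[:2,:2]@g,s['tool_pos'][2]]; rel(p,c@M)
E
```

```text
[ 0.50387465 -0.3396747   0.1527138 ] [-0.89139501  0.24875793  6.75306394] 58.82841646671295 0.015018227702177802
0.08383116158175752 11.578167049847366
toolx 166.71368038640298
shift [-0.0001  0.0073 -0.    ] rot [0.01 0.   5.  ] q [-0.61  0.49  1.72  0.    0.92 -1.95]
shift [-0.0008  0.0146 -0.    ] rot [ 0.02  0.01 10.  ] q [-0.61  0.49  1.72  0.    0.92 -1.95]
shift [-0.0022  0.0218 -0.    ] rot [3.0e-02 1.0e-02 1.5e+01] q [-0.61  0.49  1.72  0.    0.92 -1.95]
shift [-0.0042  0.0288 -0.    ] rot [4.e-02 1.e-02 2.e+01] q [-0.61  0.49  1.72  0.    0.92 -1.95]
shift [-0.0068  0.0356 -0.    ] rot [5.0e-02 2.0e-02 2.5e+01] q [-0.61  0.49  1.72  0.    0.92 -1.95]
shift [-0.01    0.0422 -0.    ] rot [6.e-02 2.e-02 3.e+01] q [-0.61  0.49  1.72  0.    0.92 -1.95]
```

Emit:
move_arm(plan=[{"grip": 0.005, "x": -0.0001, "y": 0.0073, "z": 0, "rx": 0, "ry": 0, "rz": 5}, {"grip": 0.005, "x": -0.0008, "y": 0.0146, "z": 0, "rx": 0, "ry": 0, "rz": 10}, {"grip": 0.005, "x": -0.0022, "y": 0.0218, "z": 0, "rx": 0, "ry": 0, "rz": 15}, {"grip": 0.005, "x": -0.0042, "y": 0.0288, "z": 0, "rx": 0, "ry": 0, "rz": 20}, {"grip": 0.005, "x": -0.0068, "y": 0.0356, "z": 0, "rx": 0, "ry": 0, "rz": 25}, {"grip": 0.005, "x": -0.0105, "y": 0.0433, "z": 0, "rx": 0, "ry": 0, "rz": 31}, {"grip": 0.005, "x": -0.0105, "y": 0.0433, "z": 0, "rx": 0, "ry": 0, "rz": 31}, {"grip": 0.005, "x": -0.0105, "y": 0.0433, "z": 0, "rx": 0, "ry": 0, "rz": 31}, {"grip": 0.005, "x": -0.0105, "y": 0.0433, "z": 0, "rx": 0, "ry": 0, "rz": 31}, {"grip": 0.05, "x": -0.0105, "y": 0.0433, "z": 0, "rx": 0, "ry": 0, "rz": 31}, {"grip": 0.05, "x": -0.0105, "y": 0.0433, "z": 0, "rx": 0, "ry": 0, "rz": 31}, {"grip": 0.05, "x": -0.0105, "y": 0.0433, "z": 0, "rx": 0, "ry": 0, "rz": 31}, {"grip": 0.05, "x": -0.0105, "y": 0.0433, "z": -0.03, "rx": 0, "ry": 0, "rz": 31}, {"grip": 0.05, "x": -0.0105, "y": 0.0433, "z": -0.08, "rx": 0, "ry": 0, "rz": 31}, {"grip": 0.05, "x": -0.0105, "y": 0.0433, "z": -0.13, "rx": 0, "ry": 0, "rz": 31}, {"grip": 0.05, "x": -0.0105, "y": 0.0433, "z": -0.16, "rx": 0, "ry": 0, "rz": 31}])

```text
t: 5.78
tool_pos: [0.5237, -0.3, 0.314]
orientation: [1.184, 2.907, -0.001]
ft_force: [-0.7, -0.0, -0.7]
finger_gap: 0.0498
grip_force: 0.0
```

```bash
python3 - <<'E'
from h import *
# torch pregrasp: tool down; x axis angles candidates; radial angle at torch ~29deg
for a in (187,120,7): rel([.5395,.300,.30],down(a))
a=shot('scene','s2.png');b=shot('top','t2.png')
cv2.imwrite('pics/c2.png',np.hstack([cv2.resize(i['pixels'][y:y+90,x:x+80],(400,450),interpolation=cv2.INTER_CUBIC) for i,x,y in((a,180,60),(b,460,160))]))
E
```

```text
shift [0.4079 0.4404 0.0132] rot [-4.000e-02  1.500e-01 -5.131e+01] q [-0.54  0.31  1.6  -0.    1.23 -1.34]
shift [0.4079 0.4404 0.0132] rot [ 0.05  0.14 15.69] q [-0.54  0.31  1.6  -0.    1.23 -1.34]
shift [0.4079 0.4404 0.0132] rot [1.8000e-01 5.0000e-02 1.2869e+02] q [-0.54  0.31  1.6  -0.    1.23 -1.34]
```

View pics/c2.png

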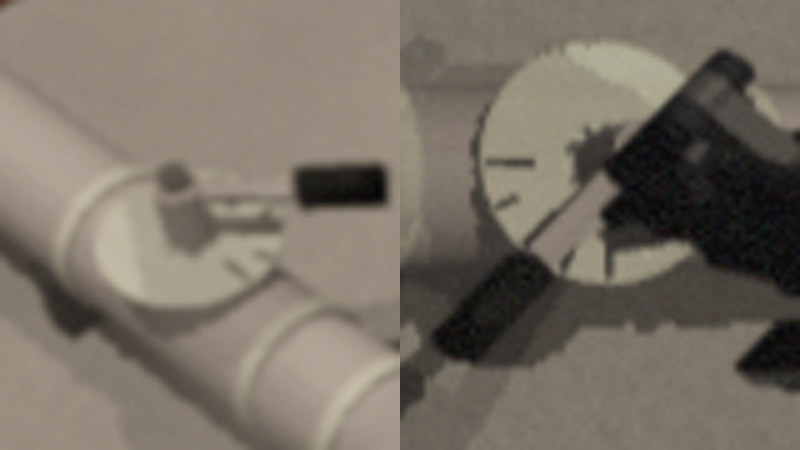

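The lever now lies on the 45° mark, with the grip at scene (248,97) and top view (479,221). I'll check its angle, then go to the torch.

```bash
python3 - <<'E'
from h import *
a=load('s2.png');b=load('t2.png')
x,e=tri(a,(248,97.4),b,(479.4,221)); print(x,e)
d=x[:2]-[.5855,-.3567]; print(180-np.degrees(np.arctan2(d[1],d[0]))+1.8)
E
```

```text
[ 0.52424099 -0.30128354  0.16775911] 0.002237717765086657
43.93329379027408
```

Emit:
move_arm(plan=[{"grip": 0.055, "x": 0.408, "y": 0.44, "z": 0.013, "rx": 0, "ry": 0, "rz": 15.7}, {"grip": 0.055, "x": 0.408, "y": 0.44, "z": 0.013, "rx": 0, "ry": 0, "rz": 15.7}, {"grip": 0.055, "x": 0.408, "y": 0.44, "z": 0.013, "rx": 0, "ry": 0, "rz": 15.7}, {"grip": 0.055, "x": 0.408, "y": 0.44, "z": 0.013, "rx": 0, "ry": 0, "rz": 15.7}, {"grip": 0.055, "x": 0.408, "y": 0.44, "z": 0.013, "rx": 0, "ry": 0, "rz": 15.7}, {"grip": 0.055, "x": 0.408, "y": 0.44, "z": 0.013, "rx": 0, "ry": 0, "rz": 15.7}, {"grip": 0.055, "x": 0.408, "y": 0.44, "z": 0.013, "rx": 0, "ry": 0, "rz": 15.7}, {"grip": 0.055, "x": 0.408, "y": 0.44, "z": 0.013, "rx": 0, "ry": 0, "rz": 15.7}, {"grip": 0.055, "x": 0.408, "y": 0.44, "z": 0.013, "rx": 0, "ry": 0, "rz": 15.7}, {"grip": 0.055, "x": 0.408, "y": 0.44, "z": 0.013, "rx": 0, "ry": 0, "rz": 15.7}, {"grip": 0.055, "x": 0.408, "y": 0.44, "z": 0.013, "rx": 0, "ry": 0, "rz": 15.7}, {"grip": 0.055, "x": 0.408, "y": 0.44, "z": 0.013, "rx": 0, "ry": 0, "rz": 15.7}, {"grip": 0.055, "x": 0.408, "y": 0.44, "z": 0.013, "rx": 0, "ry": 0, "rz": 15.7}, {"grip": 0.055, "x": 0.408, "y": 0.44, "z": 0.013, "rx": 0, "ry": 0, "rz": 15.7}, {"grip": 0.055, "x": 0.408, "y": 0.44, "z": 0.013, "rx": 0, "ry": 0, "rz": 15.7}, {"grip": 0.055, "x": 0.408, "y": 0.44, "z": 0.013, "rx": 0, "ry": 0, "rz": 15.7}])

```text
t: 7.88
tool_pos: [0.5389, 0.2999, 0.2985]
orientation: [1.572, 2.72, 0.0]
ft_force: [1.1, -0.4, -0.7]
finger_gap: 0.055
grip_force: 0.0
```

```bash
python3 - <<'E'
from h import *
rel([.5395,.300,.141],down(120))
a=shot('scene','s3.png')
cv2.imwrite('pics/c3.png',cv2.resize(a['pixels'][160:300,370:510],(700,600)[::-1] if 0 else (600,600),interpolation=cv2.INTER_CUBIC))
E
```

```text
shift [-0.0002  0.0006  0.1575] rot [ 0.01  0.   -0.04] q [ 0.49  0.34  1.59 -0.    1.21 -0.03]
```

View pics/c3.png

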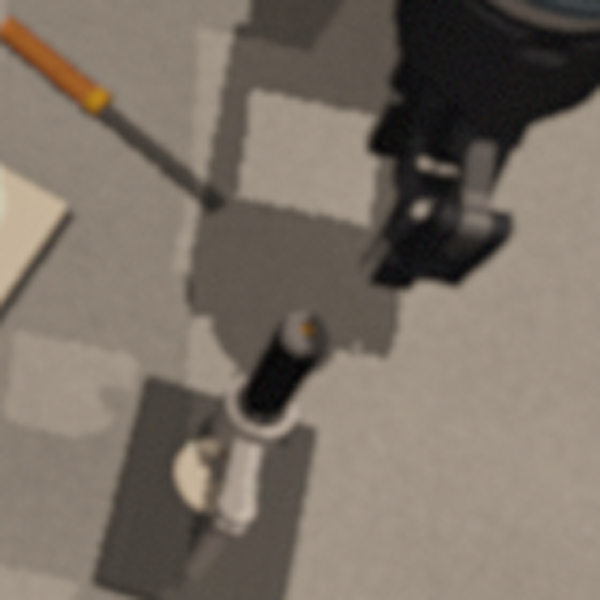

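The picture shows the open fingers at crop (385–480, 270) above the torch tail at (304,328). I'll check the axis alignment numerically.

```bash
python3 - <<'E'
from h import *
a=load('s3.png');b=load('t0.png'); 
f=lambda p:((proj(a,np.array(p))-[370,160])*600/140).round(0)
for z in (.114,.196,.2985): print(z,f([.5392,.299,z]),proj(b,np.array([.5392,.299,z])).round(1))
E
```

```text
0.114 [264. 402.] [180.3 209. ]
0.196 [309. 330.] [163.3 205.7]
0.2985 [377. 221.] [135.4 200.3]
```

Emit:
move_arm(plan=[{"grip": 0.055, "x": 0, "y": 0, "z": 0.05, "rx": 0, "ry": 0, "rz": 0}, {"grip": 0.055, "x": 0, "y": 0, "z": 0.1, "rx": 0, "ry": 0, "rz": 0}, {"grip": 0.055, "x": 0, "y": 0, "z": 0.135, "rx": 0, "ry": 0, "rz": 0}, {"grip": 0.055, "x": 0, "y": 0, "z": 0.157, "rx": 0, "ry": 0, "rz": 0}, {"grip": 0.055, "x": 0, "y": 0, "z": 0.157, "rx": 0, "ry": 0, "rz": 0}, {"grip": 0.01, "x": 0, "y": 0, "z": 0.157, "rx": 0, "ry": 0, "rz": 0}, {"grip": 0.01, "x": 0, "y": 0, "z": 0.157, "rx": 0, "ry": 0, "rz": 0}, {"grip": 0.01, "x": 0, "y": 0, "z": 0.157, "rx": 0, "ry": 0, "rz": 0}, {"grip": 0.01, "x": 0, "y": 0, "z": 0.157, "rx": 0, "ry": 0, "rz": 0}])

```text
t: 9.05
tool_pos: [0.5398, 0.3008, 0.1429]
orientation: [1.57, 2.719, 0.004]
ft_force: [0.3, -0.8, 6.2]
finger_gap: 0.0225
grip_force: 58.9
```

Emit:
move_arm(plan=[{"grip": 0.01, "x": 0, "y": 0, "z": -0.015, "rx": 0, "ry": 0, "rz": 0}, {"grip": 0.01, "x": 0, "y": 0, "z": -0.04, "rx": 0, "ry": 0, "rz": 0}, {"grip": 0.01, "x": 0, "y": 0, "z": -0.07, "rx": 0, "ry": 0, "rz": 0}, {"grip": 0.01, "x": 0, "y": 0, "z": -0.1, "rx": 0, "ry": 0, "rz": 0}, {"grip": 0.01, "x": 0, "y": 0, "z": -0.13, "rx": 0, "ry": 0, "rz": 0}, {"grip": 0.01, "x": 0, "y": 0, "z": -0.16, "rx": 0, "ry": 0, "rz": 0}, {"grip": 0.01, "x": 0, "y": 0, "z": -0.18, "rx": 0, "ry": 0, "rz": 0}, {"grip": 0.01, "x": 0, "y": 0, "z": -0.18, "rx": 0, "ry": 0, "rz": 0}])

```text
t: 10.05
tool_pos: [0.5392, 0.3005, 0.3236]
orientation: [1.57, 2.719, 0.005]
ft_force: [-0.4, 0.4, -1.6]
finger_gap: 0.0226
grip_force: 59.4
```

```bash
python3 - <<'E'
from h import *
P=np.array([.5708,.0740,.025])
az=np.radians(7.4)
def pose(tilt,back,yaw):
    t=np.radians(tilt); rad=np.array([np.cos(az),np.sin(az),0]); f=np.sin(t)*rad-np.cos(t)*np.array([0,0,1])
    y=np.cos(t)*rad+np.sin(t)*np.array([0,0,1]); x=np.cross(y,f)
    M=np.stack([x,y,f],1); return P-f*back,M
s=r.state(); print(s['tool_pos'],s['finger_gap'],s['grip_force'])
# grasp point about 2 mm above handle point -> TCP 183 mm from aim (0.2016-0.0187); keep extra height first
for t,e in((0,.25),(40,.30),(40,.183),(45,.183)):
    p,M=pose(t,e,0); print(t,p.round(3)); rel(p,M)
E
```

```text
[0.53919556 0.30052546 0.3235527 ] 0.022565840176453283 59.434502720832825
0 [0.571 0.074 0.275]
shift [-0.212  -0.086   0.0483] rot [ 0.19 -0.03 22.6 ] q [ 0.49  0.32  1.56  0.    1.26 -0.03]
40 [0.38  0.049 0.255]
shift [-0.1379 -0.2641  0.0679] rot [-39.28  -7.92  21.65] q [ 0.49  0.32  1.56  0.    1.26 -0.03]
40 [0.454 0.059 0.165]
shift [-0.1668 -0.195   0.1577] rot [-39.28  -7.92  21.65] q [ 0.49  0.32  1.56  0.    1.26 -0.03]
45 [0.442 0.057 0.154]
shift [-0.1622 -0.2059  0.1685] rot [-44.21  -8.9   21.4 ] q [ 0.49  0.32  1.56  0.    1.26 -0.03]
```

Emit:
move_arm(plan=[{"grip": 0.01, "x": -0.03, "y": -0.04, "z": 0, "rx": -8, "ry": -1.6, "rz": 4.4}, {"grip": 0.01, "x": -0.06, "y": -0.08, "z": 0, "rx": -16, "ry": -3.2, "rz": 8.8}, {"grip": 0.01, "x": -0.1, "y": -0.12, "z": 0.02, "rx": -24, "ry": -4.8, "rz": 13.2}, {"grip": 0.01, "x": -0.135, "y": -0.16, "z": 0.05, "rx": -32, "ry": -6.4, "rz": 17.6}, {"grip": 0.01, "x": -0.167, "y": -0.195, "z": 0.078, "rx": -39.3, "ry": -7.9, "rz": 21.7}, {"grip": 0.01, "x": -0.167, "y": -0.195, "z": 0.078, "rx": -39.3, "ry": -7.9, "rz": 21.7}, {"grip": 0.01, "x": -0.167, "y": -0.195, "z": 0.078, "rx": -39.3, "ry": -7.9, "rz": 21.7}, {"grip": 0.01, "x": -0.167, "y": -0.195, "z": 0.078, "rx": -39.3, "ry": -7.9, "rz": 21.7}, {"grip": 0.01, "x": -0.167, "y": -0.195, "z": 0.078, "rx": -39.3, "ry": -7.9, "rz": 21.7}])

```text
t: 11.18
tool_pos: [0.4542, 0.0578, 0.2481]
orientation: [1.713, 1.952, 0.705]
ft_force: [-0.6, 0.7, -0.9]
finger_gap: 0.0229
grip_force: 60.4
```

```bash
python3 - <<'E'
from h import *
s=r.state(); M=R.from_rotvec(s['orientation']).as_matrix()
P=np.array([.5708,.0740,.025])
print(s['tool_pos'],s['q'].round(3),s['finger_gap'],'tilt',np.degrees(np.arccos(-M[2,2])),'aim err',s['tool_pos']+M[:,2]*.183-P)
a=shot('scene','s4.png');b=shot('top','t4.png')
cv2.imwrite('pics/c4.png',np.hstack([cv2.resize(i['pixels'][y:y+150,x:x+100],(400,600),interpolation=cv2.INTER_CUBIC) for i,x,y in((a,310,120),(b,250,170))]))
f=M[:,2]
for i in(a,b): print([proj(i,s['tool_pos']+f*d).round(1) for d in (.03,.123,.183)])
E
```

```text
[0.454247   0.0577501  0.24807366] [ 0.078 -0.046  2.394  0.321  0.108 -0.359] 0.02287477183946124 tilt 39.662542112184276 aim err [-0.00075814 -0.00094113  0.08219715]
[array([370.7, 145.5]), array([353.6, 181.7]), array([343.2, 203.6])]
[array([287.6, 244.3]), array([288.6, 213.6]), array([289.1, 197. ])]
```

View pics/c4.png

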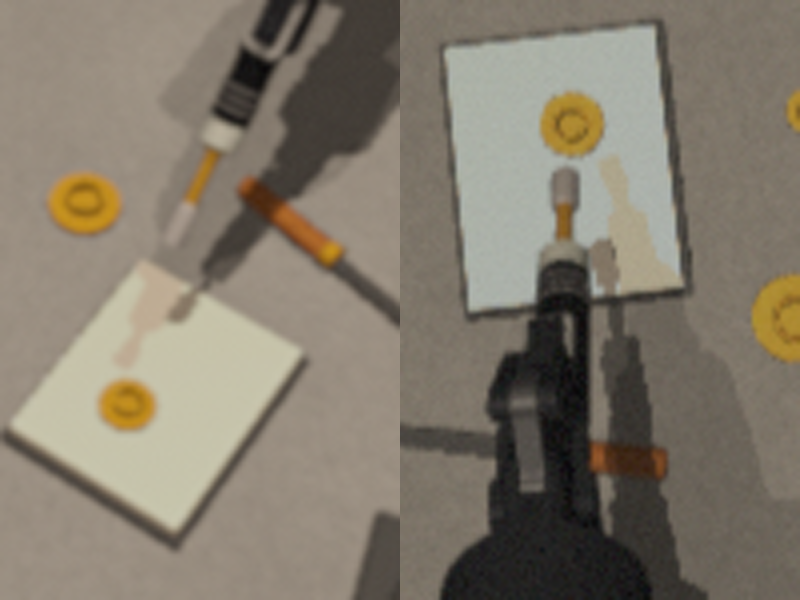

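The torch is aligned with the tool: its nozzle is at scene (354,180), where (353.6,181.7) was predicted. Joint 5 is at its limit, though, so I'll swing the torch to slant sideways instead.

```bash
cat >> h.py <<'E'
P=np.array([.5708,.0740,.025])
def pose(tilt,azd,back=.183,up=0):
    t,az=np.radians(tilt),np.radians(azd); rad=np.array([np.cos(az),np.sin(az),0]); Z=np.array([0,0,1])
    f=np.sin(t)*rad-np.cos(t)*Z; y=np.cos(t)*rad+np.sin(t)*Z
    return P+up*Z-f*back,np.stack([np.cross(y,f),y,f],1)
E
python3 - <<'E'
from h import *
for t,a in((33,7.4),(30,0),(30,-8),(31,-16),(33,-24),(36,-32),(40,-40)): rel(*pose(t,a,up=.085))
E
```

```text
shift [ 0.001   0.0242 -0.0004] rot [ 6.62 -0.09  0.05] q [ 0.08 -0.05  2.39  0.32  0.11 -0.36]
shift [0.0128 0.0342 0.0015] rot [ 9.61 -4.32  6.13] q [ 0.08 -0.05  2.39  0.32  0.11 -0.36]
shift [0.0253 0.0362 0.0031] rot [ 9.56 -8.89 12.71] q [ 0.08 -0.05  2.39  0.32  0.11 -0.36]
shift [0.0385 0.0365 0.0055] rot [  8.49 -13.63  19.16] q [ 0.08 -0.05  2.39  0.32  0.11 -0.36]
shift [0.053  0.0354 0.009 ] rot [  6.44 -18.69  25.37] q [ 0.08 -0.05  2.39  0.32  0.11 -0.36]
shift [0.0693 0.0335 0.0145] rot [  3.46 -24.25  31.18] q [ 0.08 -0.05  2.39  0.32  0.11 -0.36]
shift [0.0876 0.0312 0.0228] rot [ -0.37 -30.44  36.46] q [ 0.08 -0.05  2.39  0.32  0.11 -0.36]
```

Emit:
move_arm(plan=[{"grip": 0.01, "x": 0.001, "y": 0.024, "z": -0.01, "rx": 6.6, "ry": 0, "rz": 0}, {"grip": 0.01, "x": 0.001, "y": 0.024, "z": -0.01, "rx": 6.6, "ry": 0, "rz": 0}, {"grip": 0.01, "x": 0.013, "y": 0.034, "z": 0.001, "rx": 9.6, "ry": -4.3, "rz": 6.1}, {"grip": 0.01, "x": 0.013, "y": 0.034, "z": 0.001, "rx": 9.6, "ry": -4.3, "rz": 6.1}, {"grip": 0.01, "x": 0.025, "y": 0.036, "z": 0.003, "rx": 9.6, "ry": -8.9, "rz": 12.7}, {"grip": 0.01, "x": 0.025, "y": 0.036, "z": 0.003, "rx": 9.6, "ry": -8.9, "rz": 12.7}, {"grip": 0.01, "x": 0.038, "y": 0.036, "z": 0.005, "rx": 8.5, "ry": -13.6, "rz": 19.2}, {"grip": 0.01, "x": 0.053, "y": 0.035, "z": 0.009, "rx": 6.4, "ry": -18.7, "rz": 25.4}, {"grip": 0.01, "x": 0.069, "y": 0.033, "z": 0.014, "rx": 3.5, "ry": -24.3, "rz": 31.2}, {"grip": 0.01, "x": 0.088, "y": 0.031, "z": 0.023, "rx": -0.4, "ry": -30.4, "rz": 36.5}, {"grip": 0.01, "x": 0.088, "y": 0.031, "z": 0.023, "rx": -0.4, "ry": -30.4, "rz": 36.5}, {"grip": 0.01, "x": 0.088, "y": 0.031, "z": 0.023, "rx": -0.4, "ry": -30.4, "rz": 36.5}, {"grip": 0.01, "x": 0.088, "y": 0.031, "z": 0.023, "rx": -0.4, "ry": -30.4, "rz": 36.5}])

```text
t: 12.9
tool_pos: [0.4789, 0.1493, 0.2481]
orientation: [2.252, 1.053, 0.379]
ft_force: [-0.3, 0.2, -1.1]
finger_gap: 0.0227
grip_force: 60.4
```

```bash
python3 - <<'E'
from h import *
s=r.state(); M=R.from_rotvec(s['orientation']).as_matrix()
print('tilt',np.degrees(np.arccos(-M[2,2])),'aim err',s['tool_pos']+M[:,2]*.183-P,s['tool_pos'],s['ft_force'])
rel(*pose(43,-40,up=.04));rel(*pose(43,-40,up=.003))
E
```

```text
tilt 39.72567139056427 aim err [-2.35326598e-03  9.94756935e-05  8.23284884e-02] [0.47887117 0.14930118 0.24807622] [-0.33712547  0.17101583 -1.08185824]
shift [ 0.0015 -0.0361  0.034 ] rot [-3.27  0.01  0.13] q [ 0.66  0.22  2.09 -0.92  0.91  1.97]
shift [ 0.0015 -0.0597  0.0625] rot [-3.27  0.01  0.13] q [ 0.66  0.22  2.09 -0.92  0.91  1.97]
```

Emit:
move_arm(plan=[{"grip": 0.01, "x": 0.001, "y": -0.018, "z": 0.017, "rx": -1.6, "ry": 0, "rz": 0}, {"grip": 0.01, "x": 0.001, "y": -0.036, "z": 0.034, "rx": -3.2, "ry": 0, "rz": 0}, {"grip": 0.01, "x": 0.001, "y": -0.048, "z": 0.048, "rx": -3.2, "ry": 0, "rz": 0}, {"grip": 0.01, "x": 0.001, "y": -0.058, "z": 0.061, "rx": -3.2, "ry": 0, "rz": 0}, {"grip": 0.01, "x": 0.001, "y": -0.058, "z": 0.061, "rx": -3.2, "ry": 0, "rz": 0}, {"grip": 0.01, "x": 0.001, "y": -0.058, "z": 0.061, "rx": -3.2, "ry": 0, "rz": 0}, {"grip": 0.01, "x": 0.001, "y": -0.058, "z": 0.061, "rx": -3.2, "ry": 0, "rz": 0}, {"grip": 0.01, "x": 0.001, "y": -0.058, "z": 0.061, "rx": -3.2, "ry": 0, "rz": 0}, {"grip": 0.01, "x": 0.001, "y": -0.058, "z": 0.061, "rx": -3.2, "ry": 0, "rz": 0}])

```text
t: 14.02
tool_pos: [0.4767, 0.1538, 0.1656]
orientation: [2.202, 1.025, 0.406]
ft_force: [-1.2, 0.5, -1.8]
finger_gap: 0.0226
grip_force: 60.4
```

```bash
python3 - <<'E'
from h import *
s=r.state(); M=R.from_rotvec(s['orientation']).as_matrix();f=M[:,2]
print('tilt',np.degrees(np.arccos(-M[2,2])),'aim err',s['tool_pos']+f*.183-P,s['q'].round(2),s['joint_vel'].round(3),s['ft_force'],s['finger_gap'])
a=shot('scene','s5.png');b=shot('top','t5.png')
cv2.imwrite('pics/c5.png',np.hstack([a['pixels'][:,180:580],b['pixels'][:,150:550]]))
for i in(a,b): print([proj(i,s['tool_pos']+f*d).round(1) for d in (.03,.123,.183)])
E
```

```text
tilt 43.15371316828976 aim err [ 0.00179009 -0.00069263  0.00713275] [ 0.7   0.4   2.14 -1.14  0.84  2.31] [ 0.002  0.005  0.001 -0.001 -0.002  0.002] [-1.18009294  0.45343203 -1.82958694] 0.02255905052148869
[array([388.5, 191.4]), array([358.4, 209.2]), array([340.7, 219.7])]
[array([252.1, 232.9]), array([278. , 211.4]), array([292.4, 199.3])]
```

View pics/c5.png

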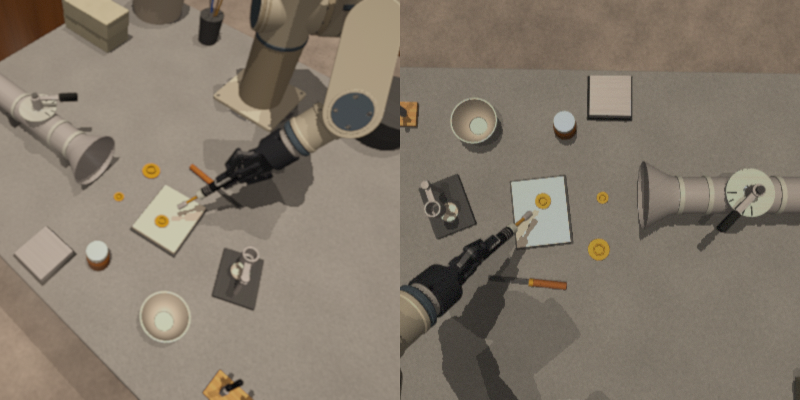

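The torch points at the pendant with its nozzle at scene (359,207). The aim point projects onto the pendant at (341,220), and the damper is at 45° with nothing else moved.

```bash
python3 -c "
from rig import r
print(r.close_job())"
```

```text
the job is handed in; nothing more can be done
None
```

The job is handed in, with no verdict returned: damper at about 44°, torch held still at about 43° slant, its aim point about 7 mm from the pendant's middle by my measurement, and nothing else seen to move; joint 5 read 0.108 against its 0.11 limit once mid-run.

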